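# Tap a stuck bush plate loose in its drill jig

### The arm

A 7-joint arm with a two-finger parallel gripper is mounted at the origin on a cart in front of the work surface, level with it; the furniture and walls round the work are solid. World frame = base frame: x ahead of the robot, y to its left, z up, the work surface at z = 0. Lengths are in mm, angles in degrees, forces in N, time in s.
With the tool pointing down it reaches from about 400 to 875 mm from the base axis. Payload 6.5 kg.
Tool frame: the origin (TCP) lies midway between the tips of the shut fingers; the grasp point (between the pads) lies arm.grip_depth behind it (arm.grip_depth is the distance from the TCP to the grasp point, in mm); x points along the fingers, y is the direction in which the jaws open and shut, and the axes are right-handed (so a half turn about x gives the same grasp; the last joint's range is limited). The gripper opens to 88 mm and grips with 3 to 60 N. Pads are 18 mm wide; open, the fingers measure 123 mm over their backs; the gripper's body (75 mm by 187 mm) begins 45 mm behind the grasp point.
Start: joints at [64.504, 30.733, -0.252, 88.115, 0.149, 61.152, -4.079], TCP at [240.369, -603.915, 238.716] pointing down, gripper open.
Joint ranges: [-154.64, 154.64], [-21.42, 123.67], [-72.66, 72.17], [13.99, 137.28], [-74.86, 254.86], [10.95, 109.41], [-158.01, 158.01]. Speed limits (degrees/s): [136.94, 136.94, 180, 180, 180, 180, 180].

### API

Orientations are given as [roll, pitch, yaw] about the fixed x, y, z axes, in that order (R = Rz(yaw) Ry(pitch) Rx(roll)).
In Python, from bench import arm gives the robot as it stands.
- The arm moves only by the tool carry_out, never from a script. Its argument "series" is a list of rows, each a list of 3 entries, a list of its own where there are three numbers: the closure, from 0 (fully open) to 1 (shut), then the shift along the tool's x, y, z scaled (see below), then the turn about the tool's x scaled (see below). In form: [[gripper, [x, y, z], roll], ...]. A call has 1 to 20 rows; each row is the pose to reach, as a shift and turn from the pose commanded when the call began, along the tool's axes at that moment; what a row does not reach only later rows make up. The controller multiplies each number of a shift by 150 mm and each number of a turn by pi/4 rad. A row lasts 1/12 s, in which the tool goes at most 41.7 mm and 7.16 degrees, less where a joint would pass 70% of its speed; a pose out of reach is approached as far as the arm can. A call with a number of a shift or a turn outside -1 to 1 is refused whole. A call with a gripper value outside its range is refused whole. The fingers move at their own pace and stop on an object; the grip force is fixed at half the most. Time passes only in rows, so rows that repeat a pose let the fingers close. It gives the time, the measured TCP pose, the force and the opening at its end, in the units of the state.
- arm.get_state(): the state, without advancing time (a new reading comes with each control period).
- arm.snapshot(name): name is "scene" or "side" or "wrist"; returns the picture (480x640x3 uint8, red, green, blue); there is no depth.
- arm.camera_info(name): a dict with "K" (3x3 intrinsics, pixels), "R" (3x3) and "t" (3): a world point X has camera coordinates R X + t. Camera axes: x right, y down, z forward; pixel columns grow to the right and rows downward; lengths in mm; the calibration is good to about 2 mm. A picture is of the moment at which its call begins: read the wrist's pose just before it. camera_info takes no time and is no camera call; for the wrist camera it gives the pose at the moment of the call.
- arm.job_done(): hands the job in, once; it reports no verdict.
Trained networks look in the newest picture that a camera, given by its name, has taken for a name from the list of things; names that differ only in an ending like _2 or _b are one class to them, and where a whole thing is asked for, a point or a joint stands for the part that bears it (a point fixed in the world has none). Each returns a list of dicts, best first, with "conf" (0 to 1); they miss things now and then, are a little off and sometimes report something else, mostly with a low value. They report only what shows in the picture. A call takes as long as a camera call.
- arm.recognise(thing, camera): "centre" ([x, y, z] in mm, in world coordinates, good to about 4 mm: the middle of the surface that is visible of it).
- arm.outline_of(thing, camera): "region" (480x640 bool, what is visible of it).
The state is a dict: "clock": time; "joint_pos": joint angles; "joint_velocities": joint speeds; "tau": joint torques, N m; "eef_pos": TCP position; "ee_rot": TCP orientation; "contact_force": force on the tool from outside, world axes, zero at the start; "moment": the same for the moment, N m; "grip_width": finger opening in mm.
Only numpy, scipy, OpenCV 4.12 (cv2) and the standard library are available. Lean on these libraries where they do the work, as an engineer would, in place of code of your own. Each camera call takes 0.05 s, during which the arm holds its last target. There are 200 camera calls.

### The job

The aluminium bush plate is stuck between the two cheeks of the drill jig. Take the red-faced mallet off its mat and, with the mallet only and lightly, tap the plate's left and right blue bosses in turn so that it walks out of its seat away from the robot, until its front edge covers the white scribed line by no more than about a centimetre and the plate lies nearly square to the line. Then stand the mallet back upright on its mat and let go; disturb nothing else.

Things in the scene. Friction and masses are not known exactly. Their poses are not given: they have to be found in the camera images.
- jig: Fixed drill jig. Origin on the table. Axes: +x the plate's way out (away from robot), +y left. Grey deck x -90..75, y +-118, top z 12 mm. Dark steel cheeks: x -52..-8, |y| 80.6..107.6, top z 44 mm with screws. Dark stop behind the plate's middle: x -76.5..-54.5, |y| < 18, top z 41 mm; it bars taps on the middle.
- jig_line (a point): Middle of the white scribed line across the deck, along jig y at jig x +22 mm; 30 mm ahead of the plate's front edge when the plate is fully home. Axes as the jig.
- plate_centre (a point): Centre of the loose aluminium plate, 44 (x) x 160 (y) x 26 mm, 0.6 kg, +x out, +y left. Home at jig x -30, y 0; starts 0-3 mm out, a little cocked. 1.2 mm total side play: a push on one boss turns it a few hundredths rad (boss moves 3 to 12 mm), then it jams; a push of 5 to 20 N on the other, lagging boss frees it and walks it on. About 25 mm out it is loose and slides freely at 2 to 6 N.
- plate_left_boss (a point): Crest of the left blue rounded tapping boss (vertical half-cylinder, radius 8 mm, 26 mm high) on the plate's near face, half-way up; in plate axes 30 mm behind and 56 mm left of the centre. Tap it in the jig's +x direction.
- plate_right_boss (a point): Crest of the right tapping boss, the same, 56 mm right of the centre.
- mallet_handle (a point): Centre of the grip on the mallet's upright square wooden handle, 22 x 22 mm; 65 mm above the mallet's underside. The handle reaches from 32 to 110 mm above the underside. The mallet weighs about 0.25 kg and stands on its head. Axes: x is the striking direction (either end strikes), y across, z up along the handle.
- mallet_head (a point): Centre of the mallet's head, a block 62 mm long (x, flat red faces at both ends), 30 mm wide (y), 32 mm high; 16 mm above the mallet's underside, 49 mm below mallet_handle. A light tap stays under 30 N.
- mat: Black rubber mat fixed on the table, 130 mm (x) x 100 mm (y) x 4 mm; origin at the centre of its underside. The mallet stands on it and must go back on it.
- scale_rule: Steel rule, 19 x 150 x 9 mm, lying; origin under its centre. Leave alone.
- drill_bush_1: Brass drill bush, 26 mm across, 22 mm high, standing on the table; origin under its centre. Leave alone.

How it is judged:
By the outcome, as a careful person would: the job done as asked, in the order asked, and still so for the second after the job is handed in, with the robot touching nothing.
It also fails if it takes over 72 s, if anything falls off the work surface, if the arm or the gripper's body presses on something with over 40 N, if the wrist force passes 120 N, or if a joint passes its speed limit or range.

## Working session

There is one attempt and no reset: what is moved stays moved. The work goes in short steps, Python scripts to look and compute and a tool call to move; the robot and the scene stay as the last step left them, time stands still between calls to the robot, and variables do not carry over. Pictures are saved under pics/ and viewed, about 8 in all and at most 12, crops included, and the job is handed in when it is done.

Besides the shell and the picture viewer there is one more tool, called as a command line: name --argument value ..., lists and objects as JSON in quotes. carry_out: Moves the arm, as the interface text tells. Its arguments: {"type":"object","properties":{"series":{"type":"array"}},"required":["series"]}

```bash
mkdir -p pics; ls; python3 - <<'E'
from bench import arm
import cv2,numpy as np
np.set_printoptions(precision=2,suppress=True)
s=arm.get_state();print(s, arm.grip_depth)
ims=[]
for c in("scene","side"):
    im=arm.snapshot(c);cv2.imwrite(f"pics/{c}0.png",im[:,:,::-1])
    for t in("jig","jig_line","plate_centre","plate_left_boss","plate_right_boss","mallet_handle","mallet_head","mat","scale_rule","drill_bush_1"):
        print(c,t,[(np.round(d["centre"],1).tolist(),round(d["conf"],2)) for d in arm.recognise(t,c)[:2]])
    i=arm.camera_info(c);print(i["K"][0],-np.array(i["R"]).T@i["t"],np.array(i["R"])[2])
E
```

```text
pics
{'clock': 0.0, 'joint_pos': array([64.5 , 30.78, -0.25, 88.17,  0.15, 61.15, -4.08]), 'joint_velocities': array([-0.05,  0.05, -0.03,  0.01, -0.1 , -0.11,  0.  ]), 'tau': array([ -0.  , -57.1 ,   0.99, -25.16,  -0.06,   0.02,   0.  ]), 'eef_pos': array([ 240.14, -603.35,  237.83]), 'ee_rot': array([-86.48,  89.9 , 115.23]), 'contact_force': array([ 0.16, -1.  , -0.14]), 'moment': array([ 0.02, -0.01, -0.  ]), 'grip_width': 88.2303097557837} 18.700000000000003
scene jig []
scene jig_line [([660.9, -216.9, 10.2], 0.74), ([579.9, 91.5, 13.5], 0.63)]
scene plate_centre [([573.3, 87.5, 36.7], 0.79), ([357.5, -218.9, 9.6], 0.46)]
scene plate_left_boss [([571.7, 88.9, 37.9], 0.89), ([509.7, -258.0, 3.9], 0.36)]
scene plate_right_boss [([574.1, 89.4, 36.9], 0.69)]
scene mallet_handle [([533.2, -270.4, 35.3], 0.57)]
scene mallet_head [([538.5, -266.8, 36.7], 0.9)]
scene mat [([513.9, -257.7, 3.8], 0.72)]
scene scale_rule [([357.6, -216.8, 10.6], 0.77)]
scene drill_bush_1 [([357.9, -218.1, 9.8], 0.35)]
[435.81   0.   321.  ] [107.71 279.8  706.95] [ 0.48 -0.4  -0.78]
side jig [([611.6, 20.8, 8.0], 0.65)]
side jig_line [([611.0, 18.9, 10.1], 0.71)]
side plate_centre [([577.2, 74.3, 41.4], 0.58)]
side plate_left_boss [([576.9, 71.1, 42.2], 0.73)]
side plate_right_boss [([579.3, 74.0, 36.7], 0.62), ([538.8, -290.2, 38.0], 0.59)]
side mallet_handle [([542.5, -290.3, 39.4], 0.77)]
side mallet_head [([541.7, -282.1, 37.8], 0.67)]
side mat [([516.2, -297.6, 3.4], 0.59)]
side scale_rule [([363.5, -247.6, 10.6], 0.58)]
side drill_bush_1 [([663.9, -229.9, 12.4], 0.7)]
[586.05   0.   316.41] [ 429.8  -936.27  383.78] [ 0.1   0.94 -0.34]
```

View pics/scene0.png

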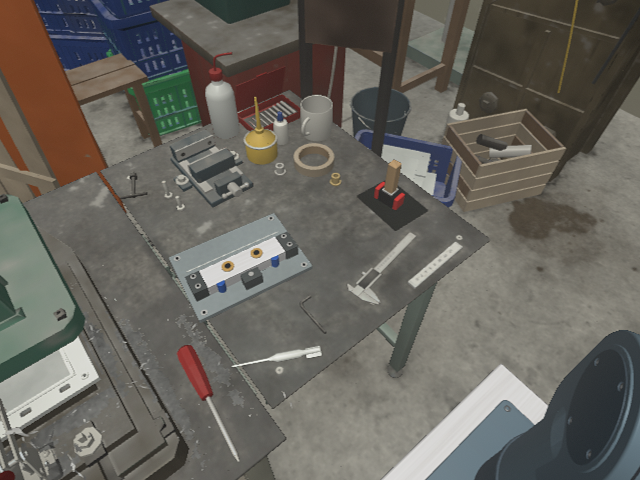

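View pics/side0.png

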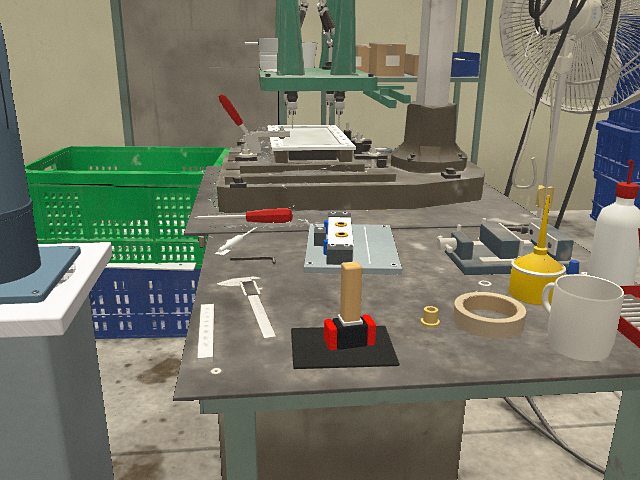

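The scene view shows the mallet at (390,190) on its mat and the jig around (240,265). In the side view they are at (350,320) and (350,245). I'll enlarge these areas to read corner pixels.

```bash
python3 - <<'E'
import cv2,numpy as np
a=cv2.imread("pics/scene0.png");b=cv2.imread("pics/side0.png")
z=lambda im,x,y,w,h,W,H:cv2.resize(im[y:y+h,x:x+w],(W,H),interpolation=cv2.INTER_CUBIC)
top=np.hstack([z(a,165,205,160,120,480,360),z(a,350,150,80,90,320,360)])
bot=np.hstack([z(b,295,200,120,80,360,240),z(b,280,250,128,120,256,240),np.zeros((240,184,3),np.uint8)])
cv2.imwrite("pics/crop1.png",np.vstack([top,bot]))
E
```

```text
(no output)
```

View pics/crop1.png

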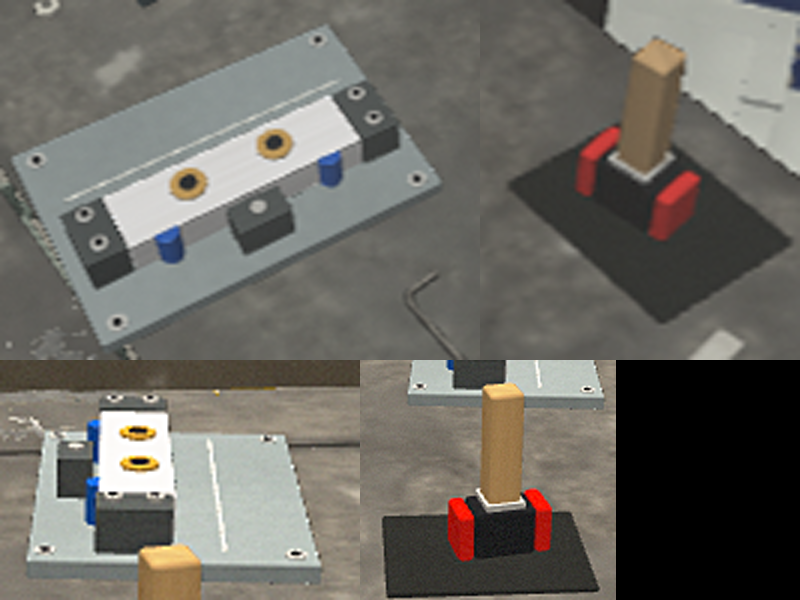

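Readings are taken. The enlarged view shows deck and line corners, mat corners, the handle top and the head's bottom edges. Next I turn them into positions.

```bash
cat > h.py <<'E'
from bench import arm
import numpy as np, cv2
from scipy.optimize import least_squares
from scipy.spatial.transform import Rotation as Ro
np.set_printoptions(precision=2,suppress=True)
def onz(c,px,z,info=None):
    i=info or arm.camera_info(c);R=np.array(i["R"]);C=-R.T@np.array(i["t"])
    d=R.T@np.linalg.inv(i["K"])@np.r_[px,1];return (C+d*(z-C[2])/d[2])
def rect(pts):  # local->world (x,y,yaw) fit ; pts=[(local xy),(world xy)]
    L=np.array([p[0] for p in pts]);W=np.array([p[1] for p in pts])[:,:2]
    f=lambda q:((L@np.array([[np.cos(q[2]),np.sin(q[2])],[-np.sin(q[2]),np.cos(q[2])]])+q[:2])-W).ravel()
    best=min((least_squares(f,[*W.mean(0),y]) for y in(0,2,4)),key=lambda r:r.cost)
    return np.r_[best.x[:2],np.degrees(best.x[2])],f(best.x).reshape(-1,2)
E
python3 - <<'E'
from h import *
J={"scene":[(75,118,169,257.7),(75,-118,274.3,213.7),(-90,-118,312,265.7),(-90,118,200.7,320)],
"side":[(-90,-118,304.3,267.7),(75,-118,401.7,269.3),(75,118,390,225),(-90,118,310.3,224.3)]}
for c in J: print(c,*rect([((a,b),onz(c,(u,v),12)) for a,b,u,v in J[c]]))
print("line",[onz(c,p,12)[:2] for c,p in(("scene",(187,271.3)),("scene",(278.3,232.3)),("side",(365,226.7)),("side",(369.7,263.3)))])
for c,P in(("scene",[(357,196.3),(428,210.3),(395.5,230.5)]),("side",[(291.5,328.5),(385,326.5),(399.5,365),(294,368.5)])):
    print("mat",c,[onz(c,p,4)[:2] for p in P])
print("htop",onz("scene",(394.75,164.25),114),onz("side",(351,265),114))
print("edges scene",onz("scene",(375,198),4),onz("scene",(393.75,209),4),"side",onz("side",(329,350),4),onz("side",(370,345),4))
i=arm.camera_info("wrist");s=arm.get_state();R=Ro.from_euler("xyz",s["ee_rot"],degrees=True).as_matrix()
print(R); cR=np.array(i["R"]);C=-cR.T@i["t"];print("wristcam in tool",R.T@(C-s["eef_pos"]),(cR@R),i["K"][0])
E
```

```text
scene [605.76  77.23  -7.74] [[ 0.81  0.69]
 [ 2.3  -2.01]
 [-2.18 -1.77]
 [-0.92  3.09]]
side [609.12  68.64  -7.49] [[-0.93 -0.53]
 [ 2.23 -1.58]
 [ 0.41 -1.02]
 [-1.71  3.13]]
line [array([643.53, 171.37]), array([613.8 , -24.01]), array([645.56, 170.05]), array([617.86, -25.82])]
mat scene [array([ 595.41, -228.47]), array([ 465.58, -322.12]), array([ 468.9 , -224.33])]
mat side [array([ 471.8 , -230.51]), array([ 599.32, -236.06]), array([ 596.  , -334.08]), array([ 468.5 , -330.36])]
htop [ 539.32 -270.79  114.  ] [ 542.36 -279.2   114.  ]
edges scene [ 566.09 -256.68    4.  ] [ 515.53 -265.71    4.  ] side [ 515.4  -291.36    4.  ] [ 569.45 -283.63    4.  ]
[[-0.    0.37 -0.93]
 [-0.   -0.93 -0.37]
 [-1.    0.    0.  ]]
wristcam in tool [-146.15   -0.67  -72.54] [[-0.    1.   -0.  ]
 [-0.28  0.    0.96]
 [ 0.96  0.    0.28]] [360.7    0.   319.69]
```

carry_out --series '[[0,[0,-0.2,-0.3],-0.16],[0,[0,-0.43,-0.6],-0.32],[0,[0,-0.43,-0.9],-0.48],[0,[0,-0.43,-0.95],-0.64],[0,[0,-0.43,-0.95],-0.8],[0,[0,-0.43,-0.95],-0.96],[0,[0,-0.43,-0.95],-1],[0,[0,-0.43,-0.95],-1]]'

```text
clock: 1.77
eef_pos: [349.0, -491.3, 238.8]
ee_rot: [90.9, 90.0, -22.3]
contact_force: [-0.3, -0.8, -0.1]
grip_width: 87.9
```

```bash
cat >> h.py <<'E'
def plan(x,y,z,yaw=None):
    """needed shift (scaled) and roll (scaled) to bring TCP to xyz with tool-y at heading yaw (mod 180)"""
    s=arm.get_state();R=Ro.from_euler("xyz",s["ee_rot"],degrees=True).as_matrix()
    a=np.degrees(np.arctan2(R[1,1],R[0,1]))
    d=R.T@(np.array([x,y,z])-s["eef_pos"])/150
    r=None if yaw is None else -((yaw-a+90)%180-90)/45
    print("t",round(s["clock"],2),"pos",s["eef_pos"],"yhead",round(a,2),"tilt",R[2,0],"F",s["contact_force"],"w",round(s["grip_width"],1),"j",s["joint_pos"])
    print(" -> shift",np.round(d,4),"roll",None if r is None else round(r,4))
E
python3 -c "
from h import *
plan(541,-275,220,9)"
```

```text
t 1.77 pos [ 348.98 -491.28  238.78] yhead -23.22 tilt -0.999999989546877 F [-0.27 -0.79 -0.12] w 87.9 j [ 59.38  26.68 -12.29  95.11   6.41  58.89  21.83]
 -> shift [ 0.13  0.61 -1.83] roll -0.7159
```

carry_out --series '[[0,[0.03,0.2,-0.2],-0.15],[0,[0.06,0.4,-0.45],-0.3],[0,[0.1,0.55,-0.7],-0.45],[0,[0.13,0.61,-0.9],-0.6],[0,[0.13,0.61,-1],-0.72],[0,[0.13,0.61,-1],-0.72]]'

```text
clock: 2.27
eef_pos: [495.8, -384.1, 218.8]
ee_rot: [150.5, 89.8, 70.2]
contact_force: [0.4, -0.2, -0.8]
grip_width: 88.1
```

carry_out --series '[[0,[0,0.12,-0.2],0],[0,[0,0.25,-0.4],0],[0,[0,0.4,-0.6],0],[0,[0,0.44,-0.7],0],[0,[0,0.44,-0.7],0],[0,[0,0.44,-0.7],0]]'

```text
clock: 2.77
eef_pos: [540.6, -276.2, 219.4]
ee_rot: [-24.0, 89.9, -105.0]
contact_force: [-0.3, -1.0, 0.8]
grip_width: 88.3
```

```bash
python3 -c "
from h import *
plan(541,-275,80,9)
im=arm.snapshot('wrist')
cv2.imwrite('pics/w1.png',im[:,:,::-1])
i=arm.camera_info('wrist');np.savez('w1',**{k:np.array(v) for k,v in i.items() if k in 'KRt'})
for t in('mallet_handle','mallet_head','mat'):
  print(t,[(np.round(d['centre'],1),d['conf']) for d in arm.recognise(t,'wrist')[:2]])
"
```

```text
t 2.77 pos [ 540.56 -276.17  219.4 ] yhead 9.01 tilt -0.9999994756782349 F [-0.27 -0.96  0.83] w 88.3 j [ 38.99  29.51 -22.37  95.    12.84  58.03  21.41]
 -> shift [ 0.93  0.   -0.01] roll 0.0002
mallet_handle [(array([ 545.2, -271. ,   40. ]), 0.58)]
mallet_head [(array([ 544. , -269.1,   33.6]), 0.95)]
mat [(array([ 521.9, -264.3,    4.1]), 0.94)]
```

View pics/w1.png

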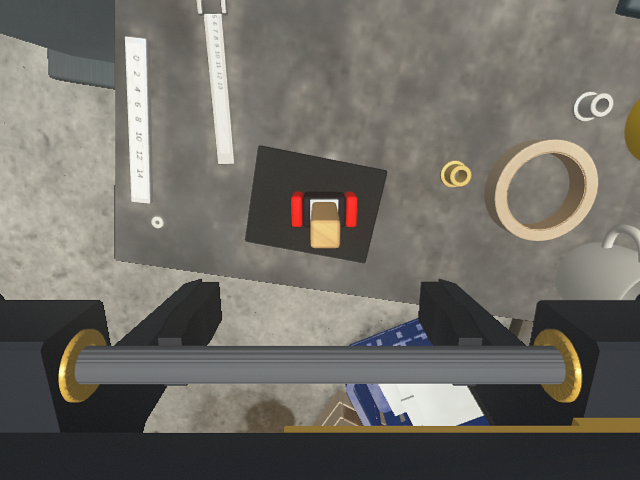

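The wrist view shows the head square to the jaws: red faces at columns 291 and 357, handle top at (325,234). The mat corners are at (259,146), (387,169), (366,263) and (246,241).

```bash
python3 -c "
from h import *
i=dict(np.load('w1.npz'))
print('htop',onz(0,(325,234),114,i),'head top c',onz(0,(324,209),36,i))
print('head ends',onz(0,(291,209),36,i),onz(0,(357,209),36,i))
M=[(-65,50,259,146),(65,50,387,169),(65,-50,366,263),(-65,-50,246,241)]
W=[((a,b),onz(0,(u,v),4,i)) for a,b,u,v in M];print(W)
for f in (0,1): print(rect([((a,b),w) for (a,b),w in W]))
"
```

```text
htop [ 544.62 -274.96  114.  ] head top c [ 544.33 -272.67   36.  ]
head ends [ 514.03 -277.43   36.  ] [ 574.63 -267.91   36.  ]
[((-65, 50), array([ 473.44, -227.41,    4.  ])), ((65, 50), array([ 600.85, -229.73,    4.  ])), ((65, -50), array([ 599.14, -329.98,    4.  ])), ((-65, -50), array([ 470.49, -325.46,    4.  ]))]
(array([ 535.98, -278.15,   -1.46]), array([[-1.16,  0.91],
       [ 1.39, -0.09],
       [ 0.54,  0.19],
       [-0.76, -1.01]]))
(array([ 535.98, -278.15,   -1.46]), array([[-1.16,  0.91],
       [ 1.39, -0.09],
       [ 0.54,  0.19],
       [-0.76, -1.01]]))
```

carry_out --series '[[0,[0.1,0.026,-0.009],0],[0,[0.3,0.026,-0.009],0],[0,[0.5,0.026,-0.009],0],[0,[0.7,0.026,-0.009],0],[0,[0.85,0.026,-0.009],0],[0,[0.95,0.026,-0.009],0],[0,[1,0.026,-0.009],0],[0,[1,0.026,-0.009],0]]'

```text
clock: 3.63
eef_pos: [542.9, -274.4, 67.5]
ee_rot: [-114.2, 89.8, 164.8]
contact_force: [-0.6, 0.2, -0.9]
grip_width: 88.1
```

```bash
python3 -c "
from h import *
plan(544.4,-274,54,9)"
```

```text
t 3.63 pos [ 542.93 -274.37   67.52] yhead 9.0 tilt -0.9999955512366754 F [-0.56  0.17 -0.9 ] w 88.1 j [ 36.07  41.   -18.85  99.61  18.28  42.59  16.92]
 -> shift [ 0.09  0.01 -0.  ] roll -0.0001
```

carry_out --series '[[0,[0.05,0.01,0],0],[0,[0.09,0.01,0],0],[0,[0.09,0.01,0],0],[0.6,[0.09,0.01,0],0],[0.8,[0.09,0.01,0],0],[1,[0.09,0.01,0],0],[1,[0.09,0.01,0],0],[1,[0.09,0.01,0],0],[1,[0.09,0.01,0],0],[1,[0.09,0.01,0],0],[1,[0.09,0.01,0],0],[1,[0.09,0.01,0],0]]'

```text
clock: 4.63
eef_pos: [545.9, -273.4, 55.7]
ee_rot: [149.1, 90.0, 68.2]
contact_force: [-0.9, 0.4, -0.8]
grip_width: 30.2
```

```bash
python3 -c "
from h import *
plan(544.4,-274,120,9)"
```

```text
t 4.63 pos [ 545.94 -273.37   55.71] yhead 9.1 tilt -0.9999999999146423 F [-0.93  0.44 -0.8 ] w 30.2 j [ 35.61  42.11 -18.49  99.55  18.76  41.39  16.49]
 -> shift [-0.43 -0.01  0.  ] roll 0.0023
```

carry_out --series '[[1,[0,0,0],0],[1,[0,0,0],0],[1,[0,0,0],0],[1,[0,0,0],0],[1,[0,0,0],0],[1,[0,0,0],0]]'

```text
clock: 5.13
eef_pos: [545.7, -273.4, 55.6]
ee_rot: [-100.4, 90.0, 178.7]
contact_force: [-0.5, -0.1, -0.9]
grip_width: 21.8
```

carry_out --series '[[1,[-0.03,0,0],0],[1,[-0.1,0,0],0],[1,[-0.2,0,0],0],[1,[-0.3,0,0],0],[1,[-0.4,0,0],0],[1,[-0.5,0,0],0],[1,[-0.55,0,0],0],[1,[-0.55,0,0],0]]'

```text
clock: 5.8
eef_pos: [547.4, -273.8, 140.7]
ee_rot: [58.3, 89.8, -22.6]
contact_force: [0.4, 1.2, -2.7]
grip_width: 22.0
```

```bash
python3 -c "
from h import *
th=np.radians(-7.6);d=np.array([np.cos(th),np.sin(th)]);n=np.array([-d[1],d[0]])
p=np.array([607.5,73])-d*115
print(p, p+56*n,p-56*n)
plan(*p,140,-7.6)"
```

```text
[493.51  88.21] [500.92 143.72] [486.1  32.7]
t 5.8 pos [ 547.42 -273.8   140.65] yhead 9.11 tilt -0.9999915499300938 F [ 0.43  1.19 -2.73] w 22.0 j [ 37.37  35.29 -20.93  97.7   15.72  49.67  18.87]
 -> shift [-0.    0.03 -2.44] roll 0.3713
```

carry_out --series '[[1,[0,0,-0.1],0.05],[1,[0,0,-0.25],0.1],[1,[0,0,-0.45],0.2],[1,[0,0,-0.65],0.3],[1,[0,0,-0.85],0.37],[1,[0,0,-1],0.37],[1,[0,0,-1],0.37]]'

```text
clock: 6.38
eef_pos: [521.3, -118.8, 137.7]
ee_rot: [-147.0, 89.8, 115.9]
contact_force: [0.1, -0.2, -1.8]
grip_width: 22.1
```

```bash
python3 -c "
from h import *
plan(486,33,140,-7.6)"
```

```text
t 6.38 pos [ 521.26 -118.79  137.71] yhead -7.12 tilt -0.9999930710248779 F [ 0.1  -0.2  -1.83] w 22.1 j [ 22.85  28.87 -18.83 109.26  12.7   44.01 -10.13]
 -> shift [-0.01 -0.36 -0.97] roll 0.0106
```

carry_out --series '[[1,[0,-0.06,-0.15],0.01],[1,[0,-0.15,-0.35],0.01],[1,[0,-0.24,-0.6],0.01],[1,[0,-0.33,-0.85],0.01],[1,[0,-0.36,-0.97],0.01],[1,[0,-0.36,-0.97],0.01],[1,[0,-0.36,-0.97],0.01]]'

```text
clock: 6.97
eef_pos: [487.5, 26.9, 137.9]
ee_rot: [-87.9, 90.0, 174.2]
contact_force: [0.2, 0.0, -2.6]
grip_width: 21.8
```

```bash
python3 -c "
from h import *
plan(486,33,70,-7.6)
im=arm.snapshot('wrist')
cv2.imwrite('pics/w2.png',im[:,:,::-1])
i=arm.camera_info('wrist');np.savez('w2',**{k:np.array(v) for k,v in i.items() if k in 'KRt'})
for t in('plate_left_boss','plate_right_boss','plate_centre','jig','jig_line','mallet_head'):
  print(t,[(np.round(d['centre'],1),d['conf']) for d in arm.recognise(t,'wrist')[:2]])
"
```

```text
t 6.97 pos [487.54  26.92 137.93] yhead -7.83 tilt -0.9999998991169334 F [ 0.24  0.   -2.61] w 21.8 j [  8.31  25.18 -20.52 115.85  13.08  41.16 -28.16]
 -> shift [ 0.45 -0.02 -0.04] roll -0.005
plate_left_boss [(array([578.5,  90.5,  41.2]), 0.84)]
plate_right_boss [(array([579.7,  86.9,  40.1]), 0.6)]
plate_centre []
jig [(array([626.4,  80. ,  14.6]), 0.62)]
jig_line [(array([627.1,  78.5,  13.4]), 0.77)]
mallet_head [(array([495.1,  33.8, 150.8]), 0.81)]
```

View pics/w2.png

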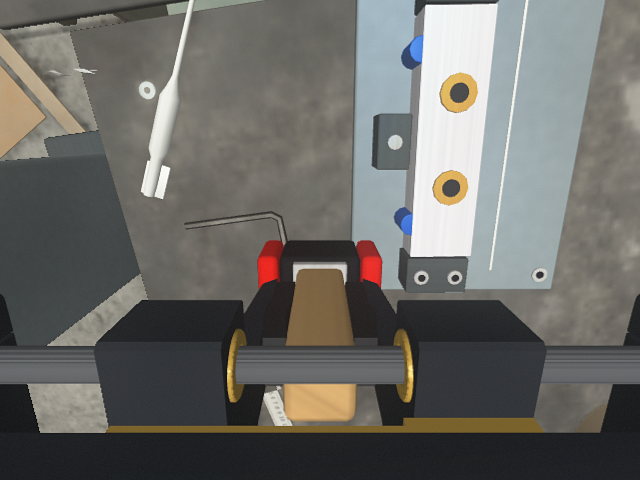

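The wrist view shows the mallet held upright and square. The bosses are at about (403,52) for the left and (395,216) for the right. The deck corners are at (354,289) and (551,289), and the line's right end is at (491,269).

```bash
python3 -c "
from h import *
i=dict(np.load('w2.npz'))
P=[(-90,-118,354,289,12),(75,-118,551,289,12)]
a,b=[onz(0,p[2:4],12,i) for p in P];print('deck corners',a,b,np.linalg.norm(a-b),np.degrees(np.arctan2(*(b-a)[1::-1])))
l0,l1=onz(0,(491,269),12,i),onz(0,(527,0),12,i);print('line',l0,l1,np.degrees(np.arctan2(*(l1-l0)[1::-1]))-90)
yaw=np.radians(np.degrees(np.arctan2(*(l1-l0)[1::-1]))-90)
for nm,px,z in(('Lboss',(403,50),38),('Rboss',(395,214),38),('plate front',(473,257),38),('plate front top',(496,0),38),('cheek nearL',(400,259),44),('cheekR',(467,259),44),('stop',(375,114),41),('head+ top',(381,243),88+32)):
    w=onz(0,px,z,i); v=w[:2]-l0[:2]; c,s=np.cos(yaw),np.sin(yaw)
    print(nm,w,'along x from line +22:',v@[c,s]+22,' y rel line end',v@[-s,c])
v=a[:2]-l0[:2];print('deck near from line',v@[c,s]+22,v@[-s,c])
"
```

```text
deck corners [509.54 -28.27  12.  ] [669.24 -50.57  12.  ] 161.2502792030988 -7.946699252240743
line [620.75 -26.14  12.  ] [645.76 161.64  12.  ] -7.584605882846972
Lboss [556.46 138.74  38.  ] along x from line +22: -63.49556427010752  y rel line end 154.95509574550024
Rboss [543.18  36.16  38.  ] along x from line +22: -63.11323973048408  y rel line end 51.520092558341986
plate front [596.32  -3.25  38.  ] along x from line +22: -5.242759974389543  y rel line end 19.46382625186322
plate front top [613.4  158.03  38.  ] along x from line +22: -9.591616693351725  y rel line end 181.58891802585384
cheek nearL [542.96   4.81  44.  ] along x from line +22: -59.1920064946397  y rel line end 20.41007757145995
cheekR [589.72  -1.72  44.  ] along x from line +22: -11.984015181516995  y rel line end 20.109757089823685
stop [535.29 103.77  41.  ] along x from line +22: -79.86286839654687  y rel line end 117.49580553905494
head+ top [520.66  43.31 120.  ] along x from line +22: -86.38224562351135  y rel line end 55.630565063329676
deck near from line -87.95453458508929 -16.7912084077704
```

carry_out --series '[[1,[0.05,0,-0.03],0],[1,[0.15,0,-0.06],0],[1,[0.25,0,-0.06],0],[1,[0.35,0,-0.06],0],[1,[0.42,0,-0.06],0],[1,[0.465,0,-0.06],0],[1,[0.465,0,-0.06],0],[1,[0.465,0.05,-0.06],0],[1,[0.465,0.1,-0.06],0],[1,[0.465,0.1,-0.06],0],[1,[0.465,0.1,-0.06],0]]'

```text
clock: 8.23
eef_pos: [505.2, 32.7, 69.1]
ee_rot: [104.4, 89.9, 6.4]
contact_force: [-0.2, 0.5, -2.2]
grip_width: 21.9
```

```bash
cat >> h.py <<'E'
O=np.array([609.5,76.]);TH=np.radians(-7.6);D=np.array([np.cos(TH),np.sin(TH)]);N=np.array([-D[1],D[0]])
def jig():
    s=arm.get_state();v=s["eef_pos"][:2]-O;f=s["contact_force"]
    print("t",round(s["clock"],2),"face jig x,y",round(v@D+31,1),round(v@N,1),"z",round(s["eef_pos"][2],1),"F along/across/z",round(f[:2]@D,1),round(f[:2]@N,1),round(f[2],1),"M",s["moment"],"w",round(s["grip_width"],1))
E
python3 -c "
from h import *
jig()
a=arm.snapshot('scene');b=arm.snapshot('side')
z=lambda im,x,y,w,h,W,H:cv2.resize(im[y:y+h,x:x+w],(W,H),interpolation=cv2.INTER_CUBIC)
cv2.imwrite('pics/c3.png',np.hstack([z(a,155,195,170,130,510,390),z(b,295,190,130,175,290,390)])[:,:,::-1])"
```

```text
t 8.23 face jig x,y -66.6 -56.7 z 69.1 F along/across/z -0.2 0.5 -2.2 M [-0.05 -0.06 -0.01] w 21.9
```

View pics/c3.png

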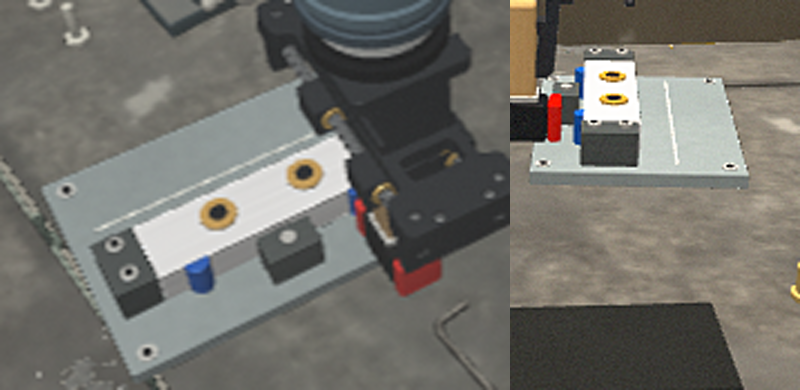

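Nothing is touching: the red face at (558,118) in the right crop is about 8 mm short of the right boss. Next I edge forward.

carry_out --series '[[1,[0,0.02,0],0],[1,[0,0.035,0],0],[1,[0,0.045,0],0],[1,[0,0.05,0],0],[1,[0,0.055,0],0],[1,[0,0.06,0],0],[1,[0,0.06,0],0]]'

```text
clock: 8.92
eef_pos: [512.9, 31.6, 68.4]
ee_rot: [116.9, 90.0, 18.9]
contact_force: [-0.2, 0.2, -2.6]
grip_width: 21.5
```

```bash
python3 -c "
from h import *
jig()"
```

```text
t 8.92 face jig x,y -58.9 -56.8 z 68.4 F along/across/z -0.3 0.2 -2.6 M [-0.08 -0.09  0.02] w 21.5
```

carry_out --series '[[1,[0,0.007,0],0],[1,[0,0.014,0],0],[1,[0,0.02,0],0],[1,[0,0.02,0],0]]'

```text
clock: 9.25
eef_pos: [514.8, 31.2, 68.2]
ee_rot: [-73.6, 89.9, -171.6]
contact_force: [-2.9, 0.3, -1.0]
grip_width: 21.8
```

carry_out --series '[[1,[0,0.007,0],0],[1,[0,0.014,0],0],[1,[0,0.02,0],0],[1,[0,0.02,0],0]]'

```text
clock: 9.58
eef_pos: [517.0, 30.5, 68.0]
ee_rot: [-69.7, 89.8, -167.7]
contact_force: [-6.7, -0.2, 0.9]
grip_width: 21.8
```

carry_out --series '[[1,[0,0.007,0],0],[1,[0,0.014,0],0],[1,[0,0.02,0],0],[1,[0,0.02,0],0]]'

```text
clock: 9.92
eef_pos: [517.6, 30.4, 67.5]
ee_rot: [-74.5, 89.5, -172.5]
contact_force: [-12.1, 0.8, 4.0]
grip_width: 21.6
```

```bash
python3 -c "
from h import *
jig()
for c in('side','scene'): cv2.imwrite('pics/%s4.png'%c,arm.snapshot(c)[:,:,::-1])
a=cv2.imread('pics/side0.png');b=cv2.imread('pics/side4.png')
z=lambda im,x,y,w,h,W,H:cv2.resize(im[y:y+h,x:x+w],(W,H),interpolation=cv2.INTER_CUBIC)
cv2.imwrite('pics/c4.png',np.hstack([z(a,300,200,100,75,400,300),z(b,300,200,100,75,400,300)]))
# sub-pixel image shift of plate top in side view
g=lambda i:cv2.cvtColor(i,cv2.COLOR_BGR2GRAY).astype(np.float32)
for nm,(x,y,w,h) in dict(brassL=(332,223-13,18,10),all=(328,208,28,34)).items():
    print(nm)
"
```

```text
t 9.92 face jig x,y -54.1 -57.3 z 67.5 F along/across/z -12.1 -0.9 4.0 M [0.2  2.67 0.03] w 21.6
brassL
all
```

View pics/c4.png

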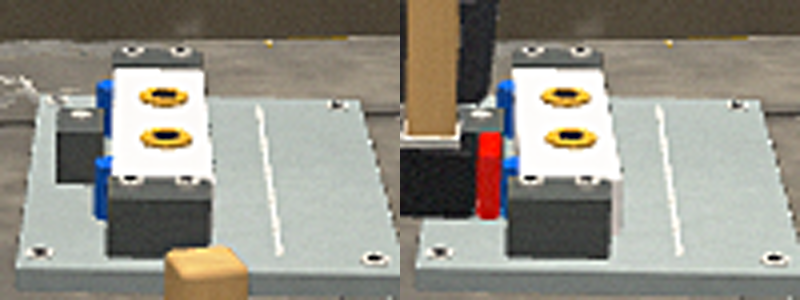

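The side view shows the right end moved out a few mm, with 12 N now against a jam. Next is the left boss.

carry_out --series '[[1,[0,-0.06,0],0],[1,[-0.01,-0.18,0],0],[1,[-0.01,-0.25,0],0],[1,[-0.01,-0.25,-0.05],0],[1,[-0.01,-0.25,-0.2],0],[1,[-0.01,-0.25,-0.4],0],[1,[-0.01,-0.25,-0.58],0],[1,[-0.01,-0.25,-0.7],0],[1,[-0.01,-0.25,-0.74],0],[1,[-0.01,-0.25,-0.74],0],[1,[-0.01,-0.2,-0.74],0],[1,[-0.01,-0.14,-0.74],0],[1,[-0.01,-0.1,-0.74],0],[1,[-0.01,-0.08,-0.74],0],[1,[-0.01,-0.08,-0.74],0],[1,[-0.01,-0.08,-0.74],0]]'

```text
clock: 11.35
eef_pos: [525.4, 141.3, 69.8]
ee_rot: [-54.7, 90.0, -152.8]
contact_force: [-0.1, -0.2, -3.1]
grip_width: 22.3
```

```bash
python3 -c "
from h import *
jig();plan(500,140,68,-7.6)"
```

```text
t 11.35 face jig x,y -61.0 53.6 z 69.8 F along/across/z -0.1 -0.3 -3.1 M [-0.05 -0.02 -0.03] w 22.3
t 11.35 pos [525.39 141.32  69.85] yhead -8.06 tilt -0.9999999652014859 F [-0.14 -0.23 -3.15] w 22.3 j [ -6.47  35.82 -17.34 109.58  16.83  37.06 -42.3 ]
 -> shift [ 0.01 -0.17  0.03] roll -0.0102
```

carry_out --series '[[1,[0,0.01,0],0],[1,[0,0.02,0],0],[1,[0,0.028,0],0],[1,[0,0.034,0],0],[1,[0,0.04,0],0],[1,[0,0.04,0],0]]'

```text
clock: 11.85
eef_pos: [530.2, 141.5, 69.6]
ee_rot: [-81.8, 89.9, -179.7]
contact_force: [-1.7, 0.8, -3.3]
grip_width: 21.7
```

carry_out --series '[[1,[0,0.007,0],0],[1,[0,0.014,0],0],[1,[0,0.02,0],0],[1,[0,0.02,0],0]]'

```text
clock: 12.18
eef_pos: [534.3, 140.9, 69.9]
ee_rot: [168.5, 90.0, 70.5]
contact_force: [-2.2, 1.5, -4.0]
grip_width: 21.7
```

```bash
python3 -c "
from h import *
jig()"
```

```text
t 12.18 face jig x,y -52.1 54.4 z 69.9 F along/across/z -2.4 1.2 -4.0 M [0.34 0.51 0.07] w 21.7
```

Moving freely at about 2 N. I'll keep pushing the left boss.

carry_out --series '[[1,[0,0.007,0],0],[1,[0,0.014,0],0],[1,[0,0.02,0],0],[1,[0,0.02,0],0]]'

```text
clock: 12.52
eef_pos: [537.0, 140.6, 70.0]
ee_rot: [-116.2, 90.0, 145.8]
contact_force: [-4.5, 2.1, -1.8]
grip_width: 21.8
```

carry_out --series '[[1,[0,0.007,0],0],[1,[0,0.014,0],0],[1,[0,0.02,0],0],[1,[0,0.02,0],0]]'

```text
clock: 12.85
eef_pos: [537.7, 140.3, 69.6]
ee_rot: [-75.4, 89.7, -173.3]
contact_force: [-10.2, 3.5, 3.3]
grip_width: 21.7
```

```bash
python3 -c "
from h import *
jig()"
```

```text
t 12.85 face jig x,y -48.7 54.3 z 69.6 F along/across/z -10.5 2.1 3.3 M [0.77 2.12 0.03] w 21.7
```

carry_out --series '[[1,[0,-0.06,0],0],[1,[0,-0.18,0],0],[1,[0,-0.27,0],0],[1,[0,-0.27,0.05],0],[1,[0,-0.27,0.2],-0.008],[1,[0,-0.27,0.4],-0.008],[1,[0,-0.27,0.58],-0.008],[1,[0,-0.27,0.7],-0.008],[1,[0,-0.27,0.73],-0.008],[1,[0,-0.27,0.73],-0.008],[1,[0,-0.22,0.73],-0.008],[1,[0,-0.15,0.73],-0.008],[1,[0,-0.11,0.73],-0.008],[1,[0,-0.09,0.73],-0.008],[1,[0,-0.09,0.73],-0.008]]'

```text
clock: 14.1
eef_pos: [512.7, 34.2, 70.0]
ee_rot: [123.3, 89.9, 25.8]
contact_force: [0.7, 0.2, -1.6]
grip_width: 21.7
```

```bash
python3 -c "
from h import *
jig();plan(500,140,68,-7.6)"
```

```text
t 14.1 face jig x,y -59.4 -54.2 z 70.0 F along/across/z 0.7 0.3 -1.6 M [-0.03 -0.08 -0.05] w 21.7
t 14.1 pos [512.74  34.24  70.04] yhead -7.58 tilt -0.9999990436048491 F [ 0.72  0.17 -1.61] w 21.7 j [  5.13  33.71 -17.67 114.04  17.19  34.66 -31.56]
 -> shift [ 0.01 -0.18 -0.69] roll 0.0004
```

carry_out --series '[[1,[0,0.015,0],0],[1,[0,0.03,0],0],[1,[0,0.04,0],0],[1,[0,0.05,0],0],[1,[0,0.06,0],0],[1,[0,0.06,0],0]]'

```text
clock: 14.6
eef_pos: [518.6, 32.3, 69.5]
ee_rot: [-77.9, 89.8, -175.6]
contact_force: [-4.4, 1.1, 0.8]
grip_width: 22.1
```

carry_out --series '[[1,[0,0.01,0],0],[1,[0,0.02,0],0],[1,[0,0.03,0],0],[1,[0,0.03,0],0]]'

```text
clock: 14.93
eef_pos: [524.9, 31.0, 69.8]
ee_rot: [-36.2, 90.0, -133.8]
contact_force: [-2.6, -1.2, -2.1]
grip_width: 21.8
```

```bash
python3 -c "
from h import *
jig()"
```

```text
t 14.93 face jig x,y -46.9 -55.7 z 69.8 F along/across/z -2.4 -1.6 -2.1 M [-0.18  0.54  0.  ] w 21.8
```

carry_out --series '[[1,[0,0.008,0],0],[1,[0,0.016,0],0],[1,[0,0.024,0],0],[1,[0,0.024,0],0]]'

```text
clock: 15.27
eef_pos: [528.6, 30.9, 69.9]
ee_rot: [-42.5, 90.0, -140.1]
contact_force: [-2.4, -1.0, -2.8]
grip_width: 21.8
```

```bash
python3 -c "
from h import *
jig()"
```

```text
t 15.27 face jig x,y -43.3 -55.5 z 69.9 F along/across/z -2.2 -1.3 -2.8 M [-0.28  0.6   0.  ] w 21.8
```

carry_out --series '[[1,[0,0.008,0],0],[1,[0,0.016,0],0],[1,[0,0.024,0],0],[1,[0,0.024,0],0]]'

```text
clock: 15.6
eef_pos: [529.4, 30.9, 69.5]
ee_rot: [-77.2, 89.7, -174.8]
contact_force: [-9.5, -0.6, 3.1]
grip_width: 21.7
```

carry_out --series '[[1,[0,-0.06,0],0],[1,[0,-0.18,0],0],[1,[0,-0.3,0],0],[1,[0,-0.3,-0.05],0],[1,[0,-0.3,-0.2],0],[1,[0,-0.3,-0.4],0],[1,[0,-0.3,-0.58],0],[1,[0,-0.3,-0.7],0],[1,[0,-0.3,-0.74],0],[1,[0,-0.3,-0.74],0],[1,[0,-0.24,-0.74],0],[1,[0,-0.17,-0.74],0],[1,[0,-0.12,-0.74],0],[1,[0,-0.1,-0.74],0],[1,[0,-0.1,-0.74],0]]'

```text
clock: 16.85
eef_pos: [533.4, 141.2, 69.9]
ee_rot: [88.7, 89.9, -9.1]
contact_force: [0.4, 0.3, -2.3]
grip_width: 22.4
```

```bash
python3 -c "
from h import *
jig();plan(500,140,68,-7.6)"
```

```text
t 16.85 face jig x,y -53.1 54.6 z 69.9 F along/across/z 0.4 0.4 -2.3 M [-0.02 -0.06  0.02] w 22.4
t 16.85 pos [533.37 141.25  69.91] yhead -7.78 tilt -0.9999995802523796 F [ 0.4   0.31 -2.28] w 22.4 j [ -6.26  36.34 -17.38 108.49  16.9   37.6  -41.72]
 -> shift [ 0.01 -0.22  0.04] roll -0.0041
```

carry_out --series '[[1,[0,0.012,0],0],[1,[0,0.025,0],0],[1,[0,0.037,0],0],[1,[0,0.05,0],0],[1,[0,0.06,0],0],[1,[0,0.07,0],0],[1,[0,0.07,0],0]]'

```text
clock: 17.43
eef_pos: [541.4, 141.6, 69.6]
ee_rot: [-84.7, 89.9, 177.7]
contact_force: [-1.0, 0.8, -3.9]
grip_width: 21.6
```

carry_out --series '[[1,[0,0.008,0],0],[1,[0,0.016,0],0],[1,[0,0.024,0],0],[1,[0,0.024,0],0]]'

```text
clock: 17.77
eef_pos: [546.1, 140.8, 69.9]
ee_rot: [149.1, 90.0, 51.4]
contact_force: [-2.3, 1.7, -3.6]
grip_width: 21.8
```

```bash
python3 -c "
from h import *
jig()"
```

```text
t 17.77 face jig x,y -40.4 55.9 z 69.9 F along/across/z -2.5 1.4 -3.6 M [0.33 0.41 0.03] w 21.8
```

carry_out --series '[[1,[0,0.008,0.003],0],[1,[0,0.016,0.005],0],[1,[0,0.024,0.006],0],[1,[0,0.024,0.006],0]]'

```text
clock: 18.1
eef_pos: [549.7, 139.2, 70.0]
ee_rot: [105.0, 90.0, 7.3]
contact_force: [-1.9, 0.8, -2.7]
grip_width: 21.8
```

carry_out --series '[[1,[0,0.008,0],0],[1,[0,0.014,0],0],[1,[0,0.02,0],0],[1,[0,0.02,0],0]]'

```text
clock: 18.43
eef_pos: [552.2, 139.2, 70.0]
ee_rot: [-108.9, 90.0, 153.4]
contact_force: [-3.4, 2.5, -1.2]
grip_width: 21.6
```

```bash
python3 -c "
from h import *
jig()"
```

```text
t 18.43 face jig x,y -34.2 55.0 z 70.0 F along/across/z -3.7 2.0 -1.2 M [0.56 0.81 0.09] w 21.6
```

carry_out --series '[[1,[0,-0.06,0],0],[1,[0,-0.2,0],0],[1,[0,-0.34,0],0],[1,[0,-0.34,0.05],0],[1,[0,-0.34,0.2],0],[1,[0,-0.34,0.4],0],[1,[0,-0.34,0.58],0],[1,[0,-0.34,0.7],0],[1,[0,-0.34,0.73],0],[1,[0,-0.34,0.73],0],[1,[0,-0.26,0.73],0],[1,[0,-0.18,0.73],0],[1,[0,-0.13,0.73],0],[1,[0,-0.1,0.73],0],[1,[0,-0.1,0.73],0]]'

```text
clock: 19.68
eef_pos: [524.0, 33.2, 70.1]
ee_rot: [119.3, 89.9, 21.7]
contact_force: [-1.1, -0.7, -1.7]
grip_width: 22.1
```

carry_out --series '[[1,[0,0.01,0],0],[1,[0,0.02,0],0],[1,[0,0.03,0],0],[1,[0,0.04,0],0],[1,[0,0.05,0],0],[1,[0,0.06,0],0],[1,[0,0.06,0],0]]'

```text
clock: 20.27
eef_pos: [530.8, 31.3, 69.7]
ee_rot: [-78.4, 89.9, -176.0]
contact_force: [-3.7, 1.3, -0.4]
grip_width: 21.6
```

```bash
python3 -c "
from h import *
jig()"
```

```text
t 20.27 face jig x,y -41.1 -54.7 z 69.7 F along/across/z -3.9 0.8 -0.4 M [0.08 0.73 0.01] w 21.6
```

carry_out --series '[[1,[0,0.01,0],0],[1,[0,0.02,0],0],[1,[0,0.03,0],0],[1,[0,0.04,0],0],[1,[0,0.04,0],0]]'

```text
clock: 20.68
eef_pos: [538.2, 30.0, 69.9]
ee_rot: [62.9, 90.0, -34.8]
contact_force: [-1.7, -0.5, -2.3]
grip_width: 21.6
```

```bash
python3 -c "
from h import *
jig()
ims=[]
for c in('side','scene'):
  im=arm.snapshot(c)[:,:,::-1];cv2.imwrite('pics/%s5.png'%c,im);ims.append(im)
z=lambda im,x,y,w,h,W,H:cv2.resize(im[y:y+h,x:x+w],(W,H),interpolation=cv2.INTER_CUBIC)
cv2.imwrite('pics/c5.png',np.hstack([z(ims[0],300,200,100,75,400,300),z(ims[1],165,205,160,120,400,300)]))
"
```

```text
t 20.68 face jig x,y -33.6 -55.0 z 69.9 F along/across/z -1.7 -0.7 -2.3 M [-0.25  0.43 -0.08] w 21.6
```

View pics/c5.png

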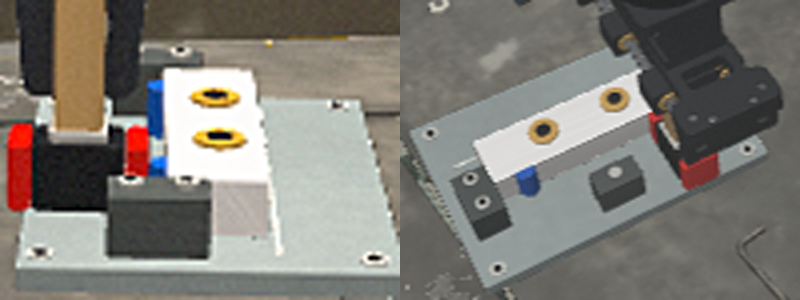

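The side view shows the plate's right front corner at (270,237), about 3 mm short of the line. So crest x = −33.6 means about 27 mm out, and I want about −25.5 on both sides. I'll continue in smaller steps.

carry_out --series '[[1,[0,0.008,0],0],[1,[0,0.016,0],0],[1,[0,0.024,0],0],[1,[0,0.024,0],0]]'

```text
clock: 21.12
eef_pos: [541.6, 29.7, 69.9]
ee_rot: [62.6, 90.0, -35.1]
contact_force: [-2.4, -1.9, -2.6]
grip_width: 21.8
```

carry_out --series '[[1,[0,-0.06,0],0],[1,[0,-0.2,0],0],[1,[0,-0.37,0],0],[1,[0,-0.37,0],0],[1,[0,-0.37,-0.15],0],[1,[0,-0.37,-0.35],0],[1,[0,-0.37,-0.55],0],[1,[0,-0.37,-0.7],0],[1,[0,-0.37,-0.74],0],[1,[0,-0.37,-0.74],0],[1,[0,-0.28,-0.74],0],[1,[0,-0.18,-0.74],0],[1,[0,-0.12,-0.74],0],[1,[0,-0.09,-0.74],0],[1,[0,-0.07,-0.74],0],[1,[0,-0.07,-0.74],0]]'

```text
clock: 22.45
eef_pos: [545.8, 140.7, 69.9]
ee_rot: [-3.9, 90.0, -101.6]
contact_force: [0.1, 0.5, -2.6]
grip_width: 21.8
```

```bash
python3 -c "
from h import *
jig()"
```

```text
t 22.45 face jig x,y -40.7 55.7 z 69.9 F along/across/z 0.1 0.5 -2.6 M [ 0.01 -0.07 -0.03] w 21.8
```

carry_out --series '[[1,[0,0.015,0],0],[1,[0,0.03,0],0],[1,[0,0.042,0],0],[1,[0,0.053,0],0],[1,[0,0.064,0],0],[1,[0,0.075,0],0],[1,[0,0.083,0],0],[1,[0,0.083,0],0]]'

```text
clock: 23.12
eef_pos: [558.0, 140.0, 69.8]
ee_rot: [-150.2, 90.0, 112.2]
contact_force: [-1.8, 1.5, -2.3]
grip_width: 21.7
```

```bash
python3 -c "
from h import *
jig()"
```

```text
t 23.12 face jig x,y -28.5 56.6 z 69.8 F along/across/z -2.0 1.2 -2.3 M [0.36 0.48 0.06] w 21.7
```

carry_out --series '[[1,[0,0.008,0.004],0],[1,[0,0.016,0.006],0],[1,[0,0.016,0.006],0]]'

```text
clock: 23.37
eef_pos: [560.5, 138.3, 69.9]
ee_rot: [98.0, 90.0, 0.4]
contact_force: [-1.7, 1.0, -1.9]
grip_width: 22.0
```

carry_out --series '[[1,[0,-0.06,0],0],[1,[0,-0.2,0],0],[1,[0,-0.39,0],0],[1,[0,-0.39,0],0],[1,[0,-0.39,0.15],0],[1,[0,-0.39,0.35],0],[1,[0,-0.39,0.55],0],[1,[0,-0.39,0.7],0],[1,[0,-0.39,0.73],0],[1,[0,-0.39,0.73],0],[1,[0,-0.3,0.73],0],[1,[0,-0.2,0.73],0],[1,[0,-0.12,0.73],0],[1,[0,-0.08,0.73],0],[1,[0,-0.06,0.73],0],[1,[0,-0.06,0.73],0]]'

```text
clock: 24.7
eef_pos: [537.2, 32.1, 70.0]
ee_rot: [136.2, 90.0, 38.6]
contact_force: [-1.2, -0.0, -2.5]
grip_width: 21.8
```

```bash
python3 -c "
from h import *
jig()"
```

```text
t 24.7 face jig x,y -34.9 -53.1 z 70.0 F along/across/z -1.2 -0.2 -2.5 M [-0.04 -0.06 -0.  ] w 21.8
```

carry_out --series '[[1,[0,0.012,0],0],[1,[0,0.024,0],0],[1,[0,0.034,0],0],[1,[0,0.044,0],0],[1,[0,0.052,0],0],[1,[0,0.06,0],0],[1,[0,0.06,0],0]]'

```text
clock: 25.28
eef_pos: [545.2, 29.5, 69.7]
ee_rot: [-58.2, 89.9, -155.9]
contact_force: [-2.0, 0.0, -3.2]
grip_width: 21.5
```

```bash
python3 -c "
from h import *
jig()"
```

```text
t 25.28 face jig x,y -26.6 -54.5 z 69.7 F along/across/z -2.0 -0.2 -3.2 M [-0.18  0.51 -0.04] w 21.5
```

carry_out --series '[[1,[0,-0.06,0],0],[1,[0,-0.2,0],0],[1,[0,-0.4,0],0],[1,[0,-0.4,0],0],[1,[-0.1,-0.4,0],0],[1,[-0.3,-0.4,0],0],[1,[-0.45,-0.4,0.1],0],[1,[-0.47,-0.4,0.3],0],[1,[-0.47,-0.4,0.55],0],[1,[-0.47,-0.4,0.65],0],[1,[-0.47,-0.4,0.65],0],[1,[-0.47,-0.4,0.65],0]]'

```text
clock: 26.28
eef_pos: [473.4, -59.4, 140.7]
ee_rot: [90.9, 89.9, -6.9]
contact_force: [-0.3, 0.8, -2.1]
grip_width: 21.9
```

```bash
python3 -c "
from h import *
jig()
ims=[]
for c in('side','scene'):
  im=arm.snapshot(c)[:,:,::-1];cv2.imwrite('pics/%s6.png'%c,im);ims.append(im)
z=lambda im,x,y,w,h,W,H:cv2.resize(im[y:y+h,x:x+w],(W,H),interpolation=cv2.INTER_CUBIC)
cv2.imwrite('pics/c6.png',np.hstack([z(ims[0],310,200,80,75,400,375),z(ims[1],165,205,128,120,400,375)]))
"
```

```text
t 26.28 face jig x,y -85.9 -152.2 z 140.7 F along/across/z -0.4 0.8 -2.1 M [ 0.04 -0.03 -0.03] w 21.9
```

View pics/c6.png

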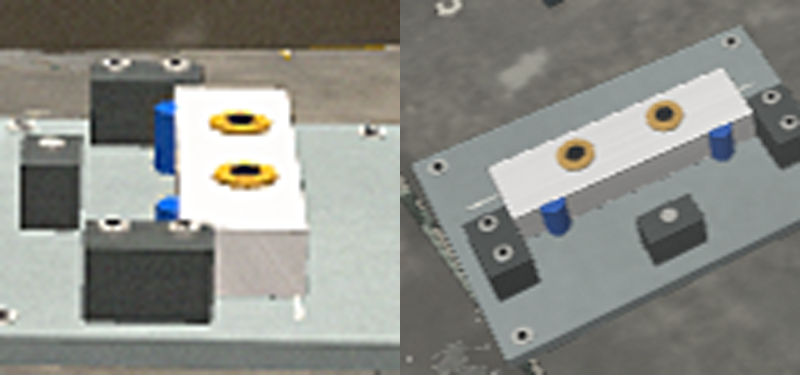

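The crops show the plate's front edge just past the line: bottom right corner at (304,293) in the left crop, front-top corners at (488,166) and (728,68) in the right. I'll compute the overlap.

```bash
python3 -c "
from h import *
Ls=dict(scene=[(187,271.3),(278.3,232.3)],side=[(369.7,263.3),(365,226.7)])
def rep(c,pts):
  a,b=[onz(c,p,12)[:2] for p in Ls[c]]
  u=(b-a)/np.linalg.norm(b-a)
  if u[1]<0:u=-u
  d=np.array([u[1],-u[0]]);print(c,'line yaw',np.degrees(np.arctan2(d[1],d[0])))
  for n,p,z in pts: w=onz(c,p,z)[:2];print('  ',n,w,'past line',(w-a)@d)
rep('scene',[('Lfront top',(193.2,258.1),38),('Rfront top',(270,226.8),38)])
rep('side',[('Rfront top',(371.4,246),38),('Lfront top',(368.2,217.6),38),('Rfront bottom',(370.8,258.6),12)])
"
```

```text
scene line yaw -8.65241190405657
   Lfront top [643.6  151.49] past line 3.062971910896506
   Rfront top [617.19  -8.  ] past line 0.9423463845870366
side line yaw -8.048893923756845
   Rfront top [622.49 -11.65] past line 2.596649712547423
   Lfront top [647.04 148.38] past line 4.495607155012017
   Rfront bottom [623.87  -4.44] past line 2.957920394086594
```

The right end is about 2 mm past the line and the left about 3.5 mm. I'll give the right boss one more light 2–3 mm tap for margin and squareness.

carry_out --series '[[1,[0,0,-0.15],0],[1,[0,0,-0.4],0],[1,[0,0,-0.6],0],[1,[0.05,0,-0.66],0],[1,[0.2,0,-0.66],0],[1,[0.38,0,-0.66],0],[1,[0.46,0,-0.66],0],[1,[0.47,0,-0.66],0],[1,[0.47,0,-0.66],0],[1,[0.47,0.1,-0.66],0],[1,[0.47,0.2,-0.66],0],[1,[0.47,0.28,-0.66],0],[1,[0.47,0.33,-0.66],0],[1,[0.47,0.35,-0.66],0],[1,[0.47,0.35,-0.66],0]]'

```text
clock: 27.63
eef_pos: [539.3, 32.7, 70.6]
ee_rot: [112.0, 89.9, 14.4]
contact_force: [-0.2, 0.0, -3.1]
grip_width: 21.4
```

```bash
python3 -c "
from h import *
jig()"
```

```text
t 27.63 face jig x,y -32.9 -52.2 z 70.6 F along/across/z -0.2 0.0 -3.1 M [-0.05 -0.04 -0.02] w 21.4
```

Push to about −24.3: 8.6 mm, or 0.058.

carry_out --series '[[1,[0,0.012,0],0],[1,[0,0.024,0],0],[1,[0,0.035,0],0],[1,[0,0.045,0],0],[1,[0,0.053,0],0],[1,[0,0.06,0],0],[1,[0,0.06,0],0]]'

```text
clock: 28.22
eef_pos: [546.4, 31.2, 69.6]
ee_rot: [-73.8, 89.9, -171.5]
contact_force: [-3.0, 0.2, -1.5]
grip_width: 21.6
```

```bash
python3 -c "
from h import *
jig()"
```

```text
t 28.22 face jig x,y -25.6 -52.8 z 69.6 F along/across/z -3.0 -0.2 -1.5 M [-0.01  0.68 -0.06] w 21.6
```

carry_out --series '[[1,[0,0.006,0],0],[1,[0,0.01,0],0],[1,[0,0.01,0],0]]'

```text
clock: 28.47
eef_pos: [548.8, 30.7, 69.7]
ee_rot: [-35.4, 90.0, -133.0]
contact_force: [-2.6, -0.9, -3.1]
grip_width: 21.7
```

carry_out --series '[[1,[0,-0.06,0],0],[1,[0,-0.2,0],0],[1,[0,-0.42,0],0],[1,[0,-0.42,0],0],[1,[-0.1,-0.42,0],0],[1,[-0.3,-0.42,0],0],[1,[-0.45,-0.4,0.1],0],[1,[-0.47,-0.3,0.3],0],[1,[-0.47,-0.2,0.55],0],[1,[-0.47,-0.1,0.8],0],[1,[-0.47,0,0.98],-0.05],[1,[-0.47,0,0.98],-0.2],[1,[-0.47,0,0.98],-0.36],[1,[-0.47,0,0.98],-0.36],[1,[-0.47,0,0.98],-0.36]]'

```text
clock: 29.72
eef_pos: [529.5, -114.4, 140.6]
ee_rot: [104.2, 89.9, 22.6]
contact_force: [-0.4, -0.3, -3.6]
grip_width: 21.6
```

```bash
python3 -c "
from h import *
plan(540,-276,140,9)
ims=[]
for c in('side','scene'):
  im=arm.snapshot(c)[:,:,::-1];cv2.imwrite('pics/%s7.png'%c,im);ims.append(im)
z=lambda im,x,y,w,h,W,H:cv2.resize(im[y:y+h,x:x+w],(W,H),interpolation=cv2.INTER_CUBIC)
cv2.imwrite('pics/c7.png',np.hstack([z(ims[0],310,200,80,75,400,375),z(ims[1],165,205,128,120,400,375)]))
"
```

```text
t 29.72 pos [ 529.5  -114.41  140.59] yhead 8.38 tilt -0.9999994564540124 F [-0.35 -0.3  -3.56] w 21.6 j [ 25.31  29.74 -23.04 108.09  15.84  45.23   2.13]
 -> shift [ 0.   -0.09  1.08] roll -0.0139
```

View pics/c7.png

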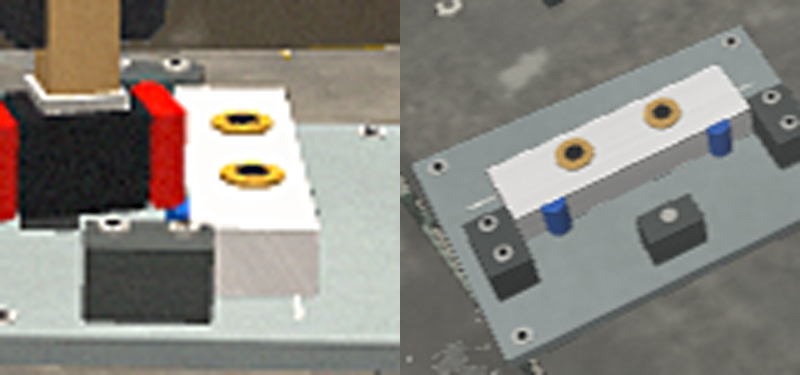

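```bash
python3 -c "
from h import *
Ls=dict(scene=[(187,271.3),(278.3,232.3)],side=[(369.7,263.3),(365,226.7)])
def rep(c,pts):
  a,b=[onz(c,p,12)[:2] for p in Ls[c]]
  u=(b-a)/np.linalg.norm(b-a)
  if u[1]<0:u=-u
  d=np.array([u[1],-u[0]])
  for n,p,z in pts: w=onz(c,p,z)[:2];print(c,n,w,'past line',(w-a)@d)
S=lambda x,y:(165+(x-400)/3.125,205+y/3.125)
T=lambda x,y:(310+x/5,200+y/5)
rep('scene',[('Lfront top',S(487,167),38),('Rfront top',S(722,65),38)])
rep('side',[('Rfront top',T(319,230),38),('Lfront top',T(292,88),38),('Rfront bottom',T(316,294),12)])
"
```

```text
scene Lfront top [643.31 152.42] past line 2.6342076731185746
scene Rfront top [621.87  -6.43] past line 5.330332817187564
side Rfront top [626.59 -11.98] past line 6.70054222815293
side Lfront top [647.43 148.35] past line 4.889547794868523
side Rfront bottom [627.85  -5.72] past line 7.074918868254981
```

The plate covers the line by about 4 mm on the left and 6 mm on the right, roughly 1° off square, which is good. Now I return the mallet.

carry_out --series '[[1,[0,-0.02,0.15],-0.014],[1,[0,-0.04,0.4],-0.014],[1,[0,-0.06,0.65],-0.014],[1,[0,-0.08,0.85],-0.014],[1,[0,-0.09,1],-0.014],[1,[0,-0.09,1],-0.014],[1,[0,-0.09,1],-0.014]]'

```text
clock: 30.4
eef_pos: [538.2, -266.1, 140.3]
ee_rot: [-0.3, 90.0, -81.4]
contact_force: [0.5, 0.7, -2.3]
grip_width: 21.8
```

```bash
python3 -c "
from h import *
plan(541,-276,60,9)"
```

```text
t 30.4 pos [ 538.18 -266.07  140.34] yhead 8.96 tilt -0.9999998708320936 F [ 0.47  0.75 -2.34] w 21.8 j [ 37.55  34.49 -21.41  99.33  15.89  49.16  18.06]
 -> shift [0.54 0.01 0.07] roll -0.0009
```

carry_out --series '[[1,[0.05,0.01,0.07],0],[1,[0.15,0.01,0.07],0],[1,[0.27,0.01,0.07],0],[1,[0.38,0.01,0.07],0],[1,[0.46,0.01,0.07],0],[1,[0.5,0.01,0.07],0],[1,[0.53,0.01,0.07],0],[1,[0.54,0.01,0.07],0],[1,[0.54,0.01,0.07],0]]'

```text
clock: 31.15
eef_pos: [541.9, -275.0, 59.6]
ee_rot: [67.8, 90.0, -13.0]
contact_force: [0.1, -0.7, -2.2]
grip_width: 21.9
```

carry_out --series '[[1,[0.007,0,0],0],[1,[0.014,0,0],0],[1,[0.02,0,0],0],[1,[0.02,0,0],0]]'

```text
clock: 31.48
eef_pos: [541.6, -275.2, 56.6]
ee_rot: [45.7, 90.0, -35.1]
contact_force: [0.1, -0.4, -3.0]
grip_width: 21.8
```

carry_out --series '[[1,[0.004,0,0],0],[1,[0.008,0,0],0],[1,[0.008,0,0],0]]'

```text
clock: 31.73
eef_pos: [541.6, -275.2, 55.5]
ee_rot: [25.8, 90.0, -55.0]
contact_force: [-1.1, -0.8, 1.1]
grip_width: 21.9
```

carry_out --series '[[1,[0.004,0,0],0],[1,[0.004,0,0],0]]'

```text
clock: 31.9
eef_pos: [541.6, -275.3, 55.5]
ee_rot: [-4.0, 90.0, -84.8]
contact_force: [-3.6, 1.3, 6.5]
grip_width: 21.8
```

The mallet is on the mat (+6 N). I'll release it and rise.

carry_out --series '[[0.8,[-0.003,0,0],0],[0.6,[-0.003,0,0],0],[0.4,[-0.003,0,0],0],[0,[-0.003,0,0],0],[0,[-0.003,0,0],0],[0,[-0.003,0,0],0],[0,[-0.003,0,0],0],[0,[-0.003,0,0],0],[0,[-0.003,0,0],0],[0,[-0.003,0,0],0],[0,[-0.003,0,0],0],[0,[-0.003,0,0],0]]'

```text
clock: 32.9
eef_pos: [541.5, -275.1, 55.1]
ee_rot: [40.1, 90.0, -40.7]
contact_force: [0.6, 0.3, 0.3]
grip_width: 88.2
```

carry_out --series '[[0,[-0.05,0,0],0],[0,[-0.15,0,0],0],[0,[-0.3,0,0],0],[0,[-0.5,0,0],0],[0,[-0.7,0,0],0],[0,[-0.9,0,0],0],[0,[-0.95,0,0],0],[0,[-0.95,0,0],0],[0,[-0.95,0,0],0]]'

```text
clock: 33.65
eef_pos: [541.3, -275.2, 197.5]
ee_rot: [-11.5, 90.0, -92.3]
contact_force: [-0.1, -0.4, 0.2]
grip_width: 88.3
```

```bash
python3 -c "
from h import *
plan(541,-276,60,9)
a=arm.snapshot('scene');b=arm.snapshot('side')
cv2.imwrite('pics/c8.png',np.hstack([cv2.resize(a[130:340,150:450],(500,350)),cv2.resize(b[200:380,280:434],(300,350))])[:,:,::-1])"
```

```text
t 33.65 pos [ 541.25 -275.19  197.5 ] yhead 9.19 tilt -0.999999961493053 F [-0.12 -0.42  0.2 ] w 88.3 j [ 39.09  31.04 -22.69  96.01  13.95  55.75  20.61]
 -> shift [ 0.92 -0.    0.  ] roll 0.0042
```

View pics/c8.png

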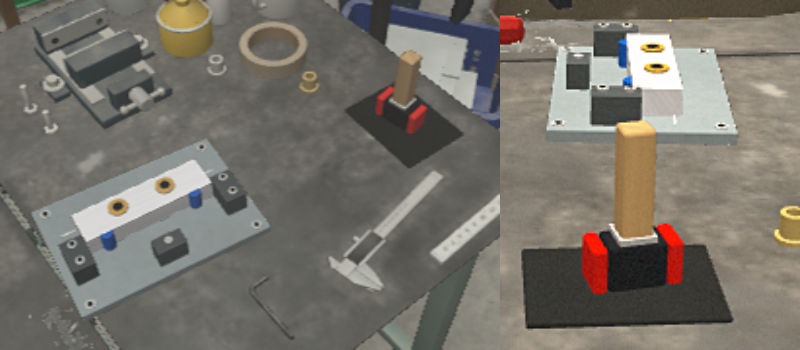

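The mallet stands upright on its mat at (635,260) in the right crop. The plate is out over the line and the other items are where they were, so I'm handing in.

```bash
python3 -c "
from bench import arm
print(arm.job_done())"
```

```text
the job is handed in; nothing more can be done
None
```

The bush plate is out of its seat with its front edge over the scribed line. The mallet is back upright on its mat and released. I handed the job in at about 34 s.

- **Tapping:** I pushed the right and left bosses in turn with the mallet only. The highest contact force I read was about 12 N. The force is reported only at the end of each move, so short peaks between readings would not show.
- **Plate position:** the last camera checks put the front edge past the line by about 3–5 mm on the left and 5–7 mm on the right. That leaves it roughly 1° out of square.
- **Last look:** the mallet stood upright on the mat with the gripper open and clear above it, reading zero force. The rule, the bush and the other items looked undisturbed.
- **Disagreements:** the two fixed cameras differed by up to 8 mm in absolute position, so I measured the overlap relative to the line within each image. They then agreed to about 2 mm. The two views gave opposite signs for the last bit of skew, +2.7 mm and −1.8 mm read the same way across the top corners when mixed, so take the squareness as good to about 1°.

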